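# Lock the shaker platform down with its spring clip

### The arm

A 6-joint arm with a two-finger parallel gripper is mounted at the origin on the work surface. World frame = base frame: x ahead of the robot, y to its left, z up, the work surface at z = 0. Lengths are in mm, angles in rad, forces in N, time in s.
With the tool pointing down it reaches from about 275 to 1000 mm from the base axis. Payload 8.4 kg.
Tool frame: the origin (TCP) lies midway between the tips of the shut fingers; the grasp point (between the pads) lies r.grip_point_offset behind it (r.grip_point_offset is the distance from the TCP to the grasp point, in mm); z points along the fingers, y is the direction in which the jaws open and shut (so a half turn about z gives the same grasp; the last joint's range is limited). The gripper opens to 85 mm and grips with 20 to 120 N. Pads are 22 mm wide; open, the fingers measure 114 mm over their backs; the gripper's body (76 mm by 85 mm) begins 54 mm behind the grasp point. The pads swing forward as they close: fully open they stand 13 mm farther back than shut.
Start: joints at [1.297, 0.353, 1.633, -0, 1.155, -0.002], TCP at [167.79, 602.059, 231.281] pointing down, gripper open.
Joint ranges: [-2.63, 2.63], [-0.92, 2.1], [0.06, 2.66], [-1.3, 4.44], [0, 2.69], [-3.02, 3.02]. Speed limits (rad/s): [2.22, 2.22, 2.79, 3.14, 3.14, 3.14].

### API

Orientations are given as [roll, pitch, yaw] about the fixed x, y, z axes, in that order (R = Rz(yaw) Ry(pitch) Rx(roll)).
In Python, from rig import r gives the robot as it stands.
- The arm moves only by the tool move_arm, never from a script. Its argument "targets" is one flat list of numbers, 5 for each row, row after row: the gripper's target within -1 to 1 (fully open at 1, half-way at 0, shut at -1), then the shift along the tool's x, y, z in cm, then the turn about the tool's z in degrees. In form: [gripper, tx, ty, tz, turn, gripper, tx, ty, tz, turn, ...]. A call has 1 to 10 rows; each row is the pose to reach, as a shift and turn from the pose commanded when the call began, along the tool's axes at that moment; what a row does not reach only later rows make up. A row lasts 1/10 s, in which the tool goes at most 50 mm and 8.59 degrees, less where a joint would pass 70% of its speed; a pose out of reach is approached as far as the arm can. A call with a gripper value outside its range is refused whole. The fingers move at their own pace and stop on an object; "squeeze" is the grip in N (left out, the last holds). Time passes only in rows, so rows that repeat a pose let the fingers close. It gives the time, the measured TCP pose, the force and the opening at its end, in the units of the state.
- r.sense(): the state, without advancing time (a new reading comes with each control period).
- r.grab_frame(name): name is "scene" or "top" or "wrist"; returns a dict with "img" (420x560x3 uint8, blue, green, red), "K" (3x3 intrinsics, pixels), "world_to_cam" (4x4, takes a point from world to camera coordinates). Camera axes: x right, y down, z forward; pixel columns grow to the right and rows downward; lengths in mm; the calibration is good to about 2 mm. A picture is of the moment at which its call begins. There is no depth.
- r.sign_off(): hands the job in, once; it reports no verdict.
Trained networks look in a picture, given as the dict that the camera call returned (one of the last four; its "shot" number tells which), for a name from the list of things; names that differ only in an ending like _2 or _b are one class to them, and where a whole thing is asked for, a point or a joint stands for the part that bears it (a point fixed in the world has none). Each returns a list of dicts, best first, with "conf" (0 to 1); they miss things now and then, are a little off and sometimes report something else, mostly with a low value. They report only what shows in the picture. A call takes as long as a camera call. They do not tell look-alikes from the thing itself.
- r.outline_of(picture, thing): "region" (420x560 bool, what is visible of it).
- r.mark_of(picture, thing): "position" ([x, y, z] in mm, in world coordinates, good to about 4 mm: a listed point, or the origin of a listed thing).
The state is a dict: "clock": time; "qpos": joint angles; "qvel": joint speeds; "joint_efforts": joint torques, N m; "eef_pos": TCP position; "tcp_rot": TCP orientation; "contact_force": force on the tool from outside, world axes, zero at the start; "wrist_torque": the same for the moment, N m; "opening": opening from 0.0 (shut) to 1.0 (fully open).
Only numpy, scipy, OpenCV 4.12 (cv2) and the standard library are available. Lean on these libraries where they do the work, as an engineer would, in place of code of your own. Each camera call takes 0.05 s, during which the arm holds its last target.

### The job

The shaker's platform is loose on its springs, which hold it too high for the clip. With the orange spring clip that lies on it, press the platform down until the clip is level with the spindle's groove (feel for the height), and from there push the clip sideways onto the spindle until it snaps fully home; then let go, so that the clip alone holds the platform down. Never press or push the clip harder than 60 N, and leave all the other things where they stand.

Things in the scene. Friction and masses are not known exactly. Their poses are not given: they have to be found in the camera images.
- shaker: grey platform shaker, fixed; housing 260 x 150 x 46 mm. Origin: on the table, on the spindle axis; own -x points along the clip's runway, +x to the end with the jar, z up. Its aluminium platform spans x -170 to +115 mm, y -85 to +85 mm, with 8 mm high side rims at y = +-83 mm; its top is 85 mm above the table when up.
- axis (a point): fixed point on the vertical spindle axis, 85 mm above the table. Steel spindle: head 38 mm diameter, 18 mm tall; under it the groove, a polished 24 mm shaft 10 mm high; under that a 38 mm collar. Head and collar block the 8 mm thick clip. The groove's height is NOT given: the clip fits in when the platform is down by p to p + 2 mm, p being 3 to 13 mm. Enter from any side.
- platform (a joint): how far the sprung platform is pressed down, in m: 0 up, 0.018 at its hard stop. It moves straight down without tilting; beyond the weight of jar and clip it takes about 3 N to start and 0.5 N more for every mm. With the clip home and released it rises until the clip bears on the spindle head, and stays down by p (see axis).
- clip: loose spring clip, 114 mm long, 68 mm wide, about 120 g, flat on the platform. Origin: underside, centre of its seat (on the spindle axis within 1 mm when home). +x points out of its mouth, z up. Orange body 16 mm high from x = -46 to -24 mm: its upright rear face at x = -46 mm takes the push. It takes 3 to 6 N to slide when pressed, up to 25 N to make it snap home.
- tray (a point): centre of the floor of the clip's finger tray, 63 mm behind the clip's origin, 4 mm above its underside: the place to press down. The floor runs from x = -80 to -46 mm (clip axes), 56 mm wide between side cheeks 6 mm thick that rise 12 mm over it; open at the rear and top, the push face in front.
- mouth (a point): middle of the clip's mouth, 34 mm ahead of its origin. Two 8 mm thick steel jaws, hinged and sprung, run from x = -28 to +34 mm; inside, the flared mouth is 45 mm wide and narrows to an 18 mm throat at x = +10 mm.
- jaw_left (a joint): opening angle of the clip's jaw on its +y side, rad, 0 closed, 0.17 at its stop; 0.1 as the throat passes the shaft. Too high or too low, the mouth meets head or collar with the clip's origin 33 mm from the axis and stalls at about 24 mm or more; at the right height it first meets the shaft at 19 mm.
- jaw_right (a joint): the same for the jaw on its -y side
- stain_jar: small amber jar with blue lid, 44 mm diameter, 70 mm tall, standing loose on the far end of the platform, behind the spindle; origin at the centre of its underside; leave alone
- slide_box: white open slide box, 200 x 108 mm, lid standing 100 mm tall on one side; origin at the centre of its underside; leave alone
- dropper: amber dropper bottle, 36 mm diameter, 85 mm tall; origin at its underside; leave alone
- beaker: clear beaker, 68 mm diameter, 85 mm tall; origin at its underside; leave alone
- wash_bottle: white wash bottle with red cap, 68 mm diameter, 150 mm tall; origin at its underside; leave alone
- marker: green marker pen lying flat, 130 mm long; origin on its underside, mid-length; leave alone
Things that resemble listed ones, but are neither listed nor needed, are in the scene too. Leave any purple or red look-alike of the clip alone.

How it is judged:
By the outcome, as a careful person would: the job done as asked, in the order asked, and still so for the second after the job is handed in, with the robot touching nothing.
It also fails if it takes over 72 s, if anything falls off the work surface, if the arm or the gripper's body presses on something with over 40 N, if the wrist force passes 120 N, or if a joint passes its speed limit or range.

## Working session

There is one attempt and no reset: what is moved stays moved. The work goes in short steps, Python scripts to look and compute and a tool call to move; the robot and the scene stay as the last step left them, time stands still between calls to the robot, and variables do not carry over. Pictures are saved under pics/ and viewed, and the job is handed in when it is done.

Besides the shell and the picture viewer there is one more tool, called after "Emit:" as name(argument=value, ...), one argument or row to a line, values as JSON. move_arm: Moves the arm, as the interface text tells. Its arguments: {"type":"object","properties":{"targets":{"type":"array","items":{"type":"number"}},"squeeze":{"type":"number"}},"required":["targets"]}

```bash
mkdir -p pics; ls
python3 - <<'E'
from rig import r
import cv2
print(r.sense(), r.grip_point_offset)
for n in ["scene","top","wrist"]:
    f=r.grab_frame(n); cv2.imwrite(f"pics/a_{n}.png",f["img"])
    for t in ["clip","tray","mouth","axis","shaker","stain_jar"]:
        try: print(n,t,[(d["position"],round(d["conf"],2)) for d in r.mark_of(f,t)][:3])
        except Exception as e: print(n,t,e)
E
```

```text
pics
{'clock': 0.0, 'qpos': array([ 1.29659296e+00,  3.53643578e-01,  1.63414734e+00,  5.55348639e-06,
        1.15519509e+00, -2.39663959e-03]), 'qvel': array([ 7.22672275e-04,  7.73947074e-05, -5.67001201e-04,  2.18132054e-03,
       -9.75007435e-04, -6.94067606e-04]), 'joint_efforts': array([-1.31557113e-03, -6.05234027e+01, -3.42072523e+01, -1.13601459e-04,
        9.26613109e-03, -4.49899062e-05]), 'eef_pos': array([167.6609283 , 601.59158247, 230.55888342]), 'tcp_rot': array([-3.14019931e+00, -8.41697591e-06,  2.86978367e+00]), 'contact_force': array([0.0484826 , 0.32545791, 0.15917831]), 'wrist_torque': array([0.00278882, 0.01863378, 0.021098  ]), 'opening': 0.9969702794538828} 18.700000000000003
scene clip [([759.1, -253.0, -2.2], 0.96), ([620.9, -53.1, 87.3], 0.69), ([379.4, 60.5, -0.2], 0.62)]
scene tray [([317.2, 41.3, 9.5], 0.94), ([696.6, -249.1, 9.3], 0.86), ([360.6, -152.4, 4.7], 0.69)]
scene mouth [([270.4, -151.8, 1.9], 0.96), ([602.7, -21.5, 92.4], 0.6), ([409.3, 65.5, 6.0], 0.58)]
scene axis []
scene shaker [([582.3, 16.9, 4.7], 0.65)]
scene stain_jar [([532.4, 77.6, 82.0], 0.63)]
top clip [([622.1, -51.8, 89.9], 0.8), ([757.9, -252.3, -0.0], 0.78), ([302.0, -151.8, 0.5], 0.68)]
top tray [([647.9, -103.1, 89.7], 0.85), ([315.1, 47.2, 4.6], 0.79), ([365.9, -156.9, 8.0], 0.66)]
top mouth [([791.6, -253.0, 0.7], 0.94), ([410.6, 67.6, 6.5], 0.78), ([605.2, -23.5, 92.2], 0.77)]
top axis [([583.3, 23.8, 82.5], 0.97), ([617.4, -305.9, -0.7], 0.16)]
top shaker [([583.6, 18.9, 3.5], 0.8), ([582.9, 23.7, 84.1], 0.72), ([621.1, -49.4, 88.1], 0.47)]
top stain_jar [([529.6, 74.4, 88.8], 0.62)]
wrist clip []
wrist tray []
wrist mouth []
wrist axis []
wrist shaker []
wrist stain_jar []
```

View pics/a_scene.png

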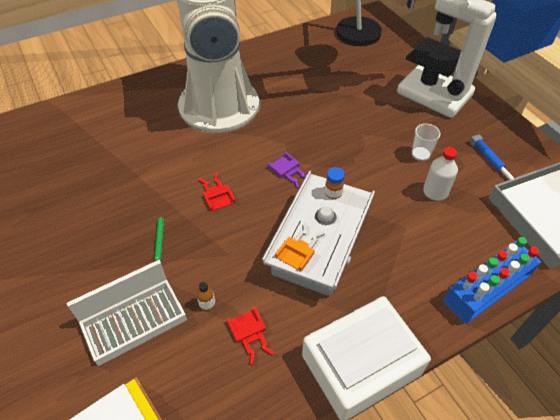

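View pics/a_top.png

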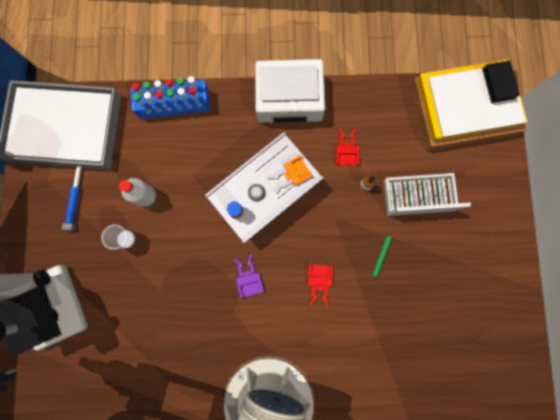

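View pics/a_wrist.png

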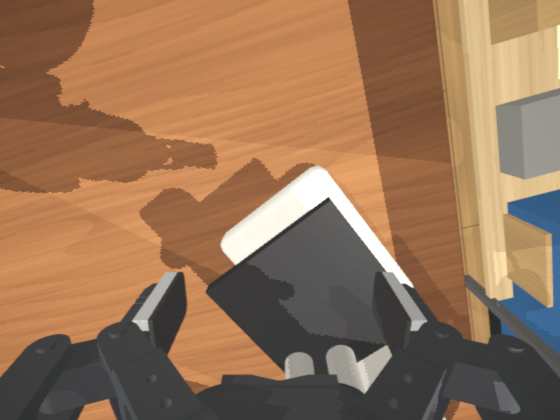

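Run:
```python
from rig import r
import cv2,numpy as np
s=r.sense()
f=r.grab_frame("wrist"); T=np.linalg.inv(f["world_to_cam"]); print("wristcam",T.round(2), f["K"])
f=r.grab_frame("top"); 
for P in [(168,602,231),(620,-52,85),(500,-300,200)]:
    c=f["world_to_cam"]@np.array([*P,1]); u=f["K"]@c[:3]; print(P,u[:2]/u[2])
im=f["img"]; c=im[120:250,190:350]; cv2.imwrite("pics/b_zoom.png",cv2.resize(c,None,fx=5,fy=4.6,interpolation=cv2.INTER_CUBIC))
f=r.grab_frame("scene")
for P in [(168,602,231)]:
    c=f["world_to_cam"]@np.array([*P,1]); u=f["K"]@c[:3]; print(P,u[:2]/u[2])
```

```text
wristcam [[ 2.7000e-01  9.2000e-01  3.0000e-01  9.2200e+01]
 [ 9.6000e-01 -2.6000e-01 -8.0000e-02  6.2402e+02]
 [-0.0000e+00  3.1000e-01 -9.5000e-01  3.7548e+02]
 [ 0.0000e+00  0.0000e+00  0.0000e+00  1.0000e+00]] [[323.84413108   0.         279.19607475]
 [  0.         323.84413108 211.49498521]
 [  0.           0.           1.        ]]
(168, 602, 231) [ -0.39289455 365.98522605]
(620, -52, 85) [282.20487037 179.47156608]
(500, -300, 200) [383.94150711 214.47618378]
(168, 602, 231) [423.26978909  10.24100417]
```

View pics/b_zoom.png

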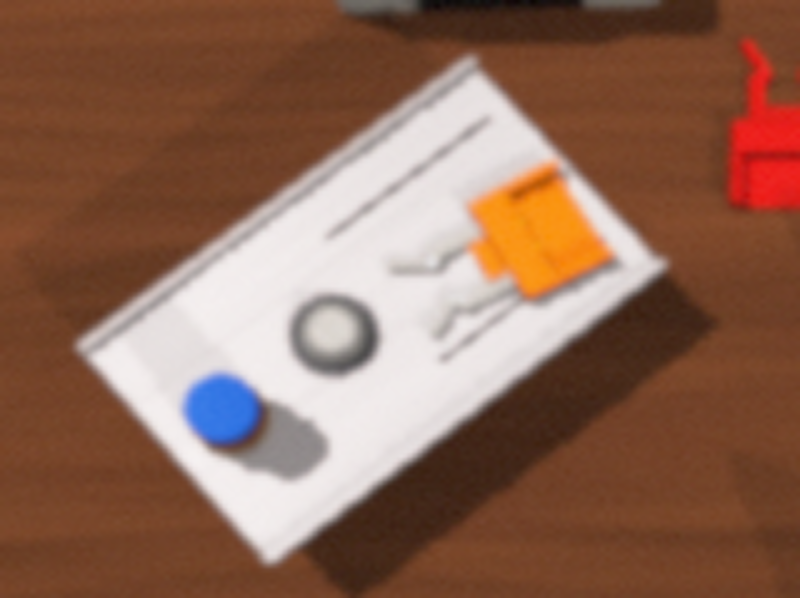

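The orange clip lies on the platform and points at the spindle at about 118°. The gripper starts right next to the microscope, so I'll lift first and then move away.

Emit:
move_arm(
  targets=[1, 0, 0, -5, 0, 1, 0, 0, -10, 0, 1, 0, 0, -15, 0, 1, 0, 0, -15, 0, 1, -1.3, -4.8, -15, 0, 1, -2.6, -9.6, -15, 0, 1, -4, -14.4, -15, 0, 1, -5.4, -19.2, -15, 0, 0, -6.7, -24, -15, 0, -1, -8, -28.9, -15, 0],
)

```text
clock: 2.2
eef_pos: [166.9, 300.9, 380.7]
tcp_rot: [-3.141, 0.0, 2.87]
contact_force: [0.7, -0.1, 0.0]
opening: 0.692
```

Emit:
move_arm(
  targets=[-1, -55.8, -24.6, 10, 47, -1, -55.8, -24.6, 10, 47, -1, -55.8, -24.6, 10, 47, -1, -55.8, -24.6, 10, 47, -1, -55.8, -24.6, 10, 47, -1, -55.8, -24.6, 10, 47, -1, -55.8, -24.6, 10, 47, -1, -55.8, -24.6, 10, 47, -1, -55.8, -24.6, 10, 47, -1, -55.8, -24.6, 10, 47],
)

```text
clock: 3.2
eef_pos: [550.0, -11.9, 299.6]
tcp_rot: [3.142, -0.0, 2.049]
contact_force: [1.1, 1.2, 0.0]
opening: -0.002
```

Run:
```python
from rig import r
import numpy as np
np.set_printoptions(suppress=True,precision=3)
s=r.sense(); print(s["clock"],s["eef_pos"],s["tcp_rot"],s["opening"],s["contact_force"],s["qpos"])
```

```text
3.2 [549.955 -11.869 299.588] [ 3.142 -0.     2.049] -0.0019096200439211515 [1.062 1.161 0.015] [-0.024  0.176  1.715  0.     1.251 -0.503]
```

Emit:
move_arm(
  targets=[-1, -10.6, 4.6, 2, 0, -1, -10.6, 4.6, 2, 0, -1, -10.6, 4.6, 2, 0, -1, -10.6, 4.6, 2, 0, -1, -10.6, 4.6, 2, 0],
)

```text
clock: 3.7
eef_pos: [637.5, -82.4, 279.9]
tcp_rot: [-3.141, -0.001, 2.049]
contact_force: [0.2, -0.6, 0.2]
opening: 0.001
```

Run:
```python
from rig import r
import cv2,numpy as np
np.set_printoptions(suppress=True,precision=3)
s=r.sense(); print(s["clock"],s["eef_pos"],s["tcp_rot"],s["opening"],s["contact_force"],s["qpos"])
for n in ["wrist","top","scene"]:
    f=r.grab_frame(n); cv2.imwrite(f"pics/c_{n}.png",f["img"])
    np.savez(f"c_{n}.npz",img=f["img"],K=f["K"],T=f["world_to_cam"])
    for t in ["clip","tray","mouth","axis","shaker","stain_jar"]:
        print(n,t,[(np.array(d["position"]),round(d["conf"],2)) for d in r.mark_of(f,t)][:3])
```

```text
3.7 [637.503 -82.411 279.909] [-3.141 -0.001  2.049] 0.0009880985731878743 [ 0.163 -0.552  0.197] [-0.131  0.342  1.539  0.     1.262 -0.61 ]
wrist clip [(array([619.5, -51.7,  82.5]), 0.87), (array([ 294.6, -151.6,    4.3]), 0.83)]
wrist tray [(array([ 360.2, -156.1,    3.9]), 0.72), (array([ 649.9, -106.1,   88.5]), 0.58)]
wrist mouth [(array([ 792.7, -253.9,    2. ]), 0.55), (array([623.1, -53.1,  85.3]), 0.35)]
wrist axis [(array([ 399.8, -339. ,    0.2]), 0.44)]
wrist shaker [(array([587.1,  21.6,   0.8]), 0.63)]
wrist stain_jar []
top clip [(array([ 756.7, -253.1,   -1.2]), 0.53), (array([ 648.6, -103.5,   90.1]), 0.53)]
top tray [(array([ 696.8, -246.3,    3.3]), 0.77)]
top mouth [(array([ 794. , -252.8,    0.9]), 0.51)]
top axis []
top shaker []
top stain_jar [(array([528.3,  74.5,  88.9]), 0.54)]
scene clip [(array([ 296.8, -156.1,   -2.7]), 0.97), (array([ 757.7, -255.9,   -2. ]), 0.76), (array([622.2, -54.1,  88.2]), 0.61)]
scene tray [(array([ 362.7, -156.3,    3.4]), 0.97), (array([ 698.1, -250.5,    3.2]), 0.89), (array([ 650.7, -103.1,   86.4]), 0.82)]
scene mouth [(array([608.5, -21.2,  88.8]), 0.98), (array([ 792. , -252.2,    6. ]), 0.73), (array([ 268.7, -148.7,    4. ]), 0.63)]
scene axis [(array([582.5,  19.1,  79.4]), 0.83)]
scene shaker []
scene stain_jar [(array([532.6,  75.5,  83.9]), 0.57)]
```

View pics/c_wrist.png

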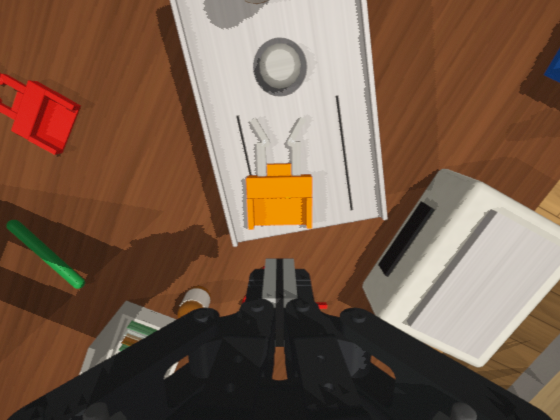

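```bash
cat > h.py <<'E'
import numpy as np,cv2
def bp(f,u,v,z):
    K=f["K"];T=np.linalg.inv(f["T"]); d=T[:3,:3]@np.linalg.inv(K)@np.array([u,v,1.]); o=T[:3,3]
    return o+d*(z-o[2])/d[2]
def pj(f,P):
    P=np.atleast_2d(P).astype(float); c=P@f["T"][:3,:3].T+f["T"][:3,3]; u=c@f["K"].T; return u[:,:2]/u[:,2:]
E
python3 - <<'E'
from h import *
f=np.load("c_wrist.npz"); im=f["img"]
hsv=cv2.cvtColor(im,cv2.COLOR_BGR2HSV)
m=cv2.inRange(hsv,(8,180,150),(22,255,255)); m[:160]=0;m[235:]=0;m[:,:240]=0;m[:,320:]=0
ys,xs=np.nonzero(m); print(xs.min(),xs.max(),ys.min(),ys.max())
cv2.imwrite("pics/c_zoom.png",cv2.resize(im[20:240,200:400],None,fx=2.7,fy=2.7,interpolation=cv2.INTER_NEAREST))
for z in (98,103,108): print("axis",bp(f,281.5,65.5,z))
for p,z in [((246,178),101),((312,176),101),((250,228),101),((312,227),101)]: print(bp(f,*p,z))
E
```

```text
246 311 163 228
axis [586.26128512  21.44459904  98.        ]
axis [586.50016052  20.93789997 103.        ]
axis [586.73903592  20.4312009  108.        ]
[602.72867959 -88.34490704 101.        ]
[661.19934167 -55.74146676 101.        ]
[ 629.91334795 -135.3242122   101.        ]
[ 688.04343615 -103.90522771  101.        ]
```

View pics/c_zoom.png

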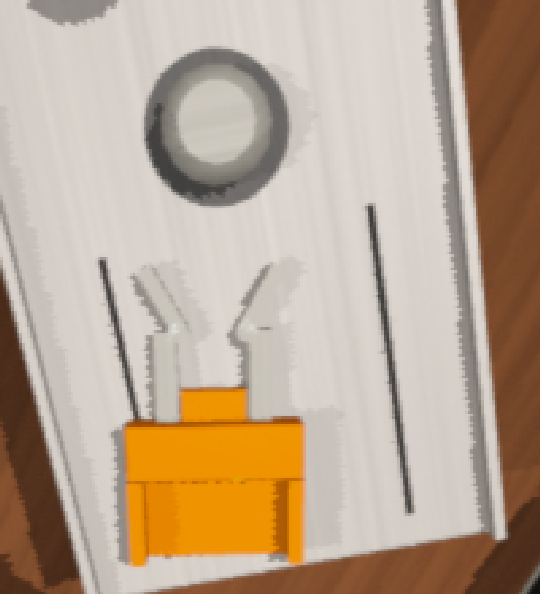

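Run:
```python
from rig import r
import numpy as np
np.set_printoptions(suppress=True,precision=3)
s=r.sense(); print(s["clock"],s["eef_pos"],s["tcp_rot"])
```

```text
4.75 [638.395 -82.974 280.326] [-3.142 -0.     2.049]
```

Emit:
move_arm(
  targets=[-0.5, -2.7, 0.1, 4, -1.9, -0.5, -2.7, 0.1, 8, -1.9, -0.5, -2.7, 0.1, 12, -1.9, -0.5, -2.7, 0.1, 15, -1.9, -0.5, -2.7, 0.1, 15.5, -1.9, -0.5, -2.7, 0.1, 15.5, -1.9],
)

```text
clock: 5.35
eef_pos: [651.5, -106.4, 125.0]
tcp_rot: [-3.14, -0.001, 2.083]
contact_force: [-0.6, -1.0, 0.3]
opening: 0.25
```

```bash
cat > look.py <<'E'
from rig import r
import cv2,numpy as np,sys
np.set_printoptions(suppress=True,precision=3)
t=sys.argv[1]
for n in sys.argv[2:]:
    f=r.grab_frame(n); cv2.imwrite(f"pics/{t}_{n}.png",f["img"])
    np.savez(f"{t}_{n}.npz",img=f["img"],K=f["K"],T=f["world_to_cam"])
s=r.sense(); print(s["clock"],s["eef_pos"],s["tcp_rot"],s["opening"],s["contact_force"],s["wrist_torque"])
E
python3 look.py d wrist
```

```text
5.4 [ 652.436 -106.529  126.441] [3.141 0.001 2.083] 0.25119284439618367 [-0.694 -0.234  1.53 ] [ 0.014 -0.011 -0.014]
```

View pics/d_wrist.png

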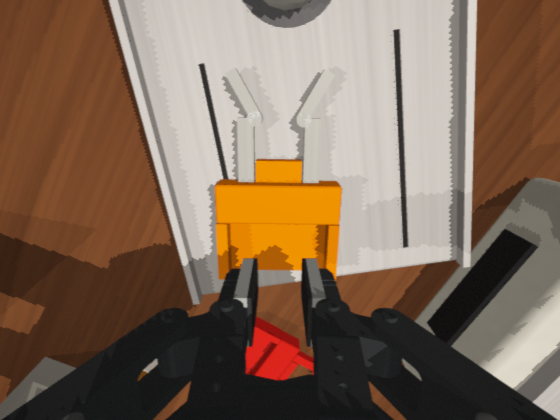

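Run:
```python
from h import *
f=np.load("d_wrist.npz"); im=f["img"]
hsv=cv2.cvtColor(im,cv2.COLOR_BGR2HSV)
m=cv2.inRange(hsv,(8,180,150),(22,255,255)); m[:150]=0;m[285:]=0;m[:,:200]=0;m[:,360:]=0
for y in (185,200,215,235,250): 
    x=np.nonzero(m[y])[0]; print(y,x.min(),x.max())
for x in (222,240,320,336):
    y=np.nonzero(m[:,x])[0]; print("c",x,y.min(),y.max())
cv2.imwrite("pics/d_zoom.png",cv2.resize(im[0:300,190:390],None,fx=2,fy=2,interpolation=cv2.INTER_NEAREST))
P=lambda u,v,z: bp(f,u,v,z).round(1)
print(P(234,271,127),P(327,271,127),P(258,260,127),P(303,260,127), P(280,260,127))
```

```text
185 216 338
200 216 340
215 216 338
235 217 337
250 218 336
c 222 184 278
c 240 184 265
c 320 185 267
c 336 182 279
[ 631.3 -114.7  127. ] [671.  -92.3 127. ] [ 638.7 -103.7  127. ] [657.7 -93.  127. ] [648.  -98.4 127. ]
```

View pics/d_zoom.png

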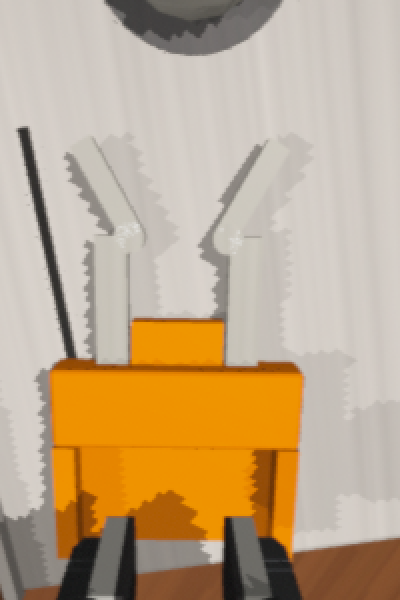

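Run:
```python
from h import *
from scipy.optimize import least_squares
f=np.load("d_wrist.npz")
C=[(-24,34,16,216,186),(-24,-34,16,340.5,186),(-46,34,16,216,223),(-46,-34,16,340,225),(-80,34,16,218.5,278.5),(-80,-34,16,337,280.5)]
C=np.array(C)
def res(p,ret=False):
    c,s=np.cos(p[2]),np.sin(p[2]); P=np.c_[p[0]+c*C[:,0]-s*C[:,1],p[1]+s*C[:,0]+c*C[:,1],85+C[:,2]]
    return (pj(f,P)-C[:,3:]).ravel()
o=least_squares(res,[620,-51,2.08]); print(o.x,np.degrees(o.x[2]),o.fun.round(1))
x,y,a=o.x; u=np.array([np.cos(a),np.sin(a)]);v=np.array([-u[1],u[0]])
for ax in [(586.5,21)]: print("axis in clip",(np.array(ax)-[x,y])@u,(np.array(ax)-[x,y])@v)
t=np.array([652.4,-106.5]); print("tcp in clip",(t-[x,y])@u,(t-[x,y])@v)
# spindle: head lower silhouette bottom px zoom (192,54)->(286,27) check
for zt in (100,104,108):
  th=np.linspace(0,2*np.pi,200); g=np.load("c_wrist.npz")
  q=pj(g,np.c_[586.5+19*np.cos(th),21+19*np.sin(th),np.full(200,zt)]); print(zt,q.min(0),q.max(0))
```

```text
[620.66288972 -51.0430311    2.07287372] 118.76691587855213 [-1.5 -0.8  1.7  0.4  0.6  1.  -0.5  0.1  1.   0.1 -1.3 -0.8]
axis in clip 79.59262800283433 -4.723868329562605
tcp in clip -63.886138940811705 -1.1317329853839002
100 [260.83296518  42.84176517] [302.20804405  87.93883796]
104 [260.5842949   41.99284927] [302.49596116  87.6961746 ]
108 [260.32909157  41.12117826] [302.79144594  87.44726328]
```

Run:
```python
from h import *
g=np.load("c_wrist.npz"); im=g["img"]
o=np.array([620.66,-51.04]);a=2.0729;u=np.array([np.cos(a),np.sin(a)]);v=np.array([-u[1],u[0]])
for p in [(280.4,64.8,100),(280.4,64.8,106),(280.4,67,85)]:
  P=bp(g,*p); print(P,(P[:2]-o)@u,(P[:2]-o)@v)
gr=cv2.cvtColor(im,cv2.COLOR_BGR2GRAY)
print(gr[66,245:318]); print(gr[30:105,281])
```

```text
[585.18809804  21.30117349 100.        ] 80.48383628183554 -3.7220032668055283
[585.49637824  20.692038   106.        ] 79.80151891609223 -3.6990740603882215
[585.31093322  21.10151327  85.        ] 80.24970274409492 -3.7335865552947842
[210 209 209 210 211 213 212 198 140 110  96  74  67  69  87 114 121 126
 132 140 160 187 194 194 194 194 194 194 195 195 195 195 195 196 196 197
 197 198 199 199 200 201 201 201 201 200 200 199 191 172 159 155 152 147
 139 123 104 102 104 105 106 130 173 197 198 198 200 201 202 205 213 211
 208]
[212 212 212 212 211 211 208 177 123 111 111 111 112 124 139 146 152 156
 164 183 196 197 198 199 200 199 200 199 199 198 196 196 195 194 194 195
 197 200 200 198 198 200 200 201 201 198 194 190 192 191 169 146 138 132
 126 118 111 104  78  68  68  72  98 109 110 121 174 211 214 213 213 213
 213 213 213]
```

Emit:
move_arm(
  targets=[-0.25, 0, 0, 0, 0, -0.25, 0, 0, 0, 0, -0.25, 0, 0, 1.5, 0, -0.25, 0, 0, 2.8, 0, -0.25, 0, 0, 2.8, 0],
)

```text
clock: 5.9
eef_pos: [649.9, -106.2, 94.7]
tcp_rot: [-3.138, -0.003, 2.083]
contact_force: [0.1, 0.5, -0.2]
opening: 0.378
```

```bash
python3 look.py e wrist scene
```

```text
6.0 [ 651.118 -106.37    96.378] [-3.14  -0.001  2.083] 0.3755117242511961 [0.616 0.55  0.203] [ 0.055 -0.041  0.036]
```

View pics/e_wrist.png

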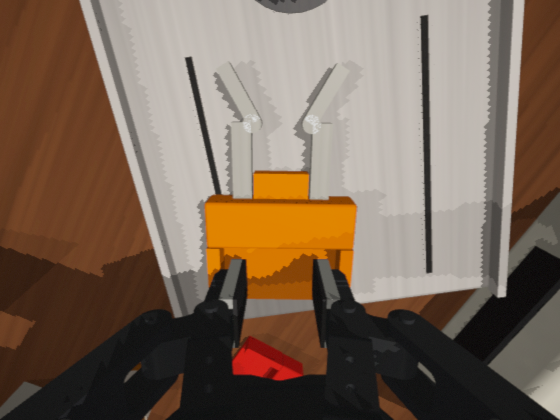

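View pics/e_scene.png

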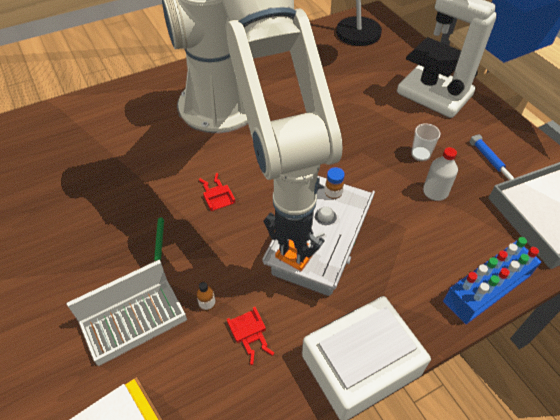

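Emit:
move_arm(
  targets=[-0.25, 0, 0, 0.2, 0, -0.25, 0, 0, 0.4, 0, -0.25, 0, 0, 0.5, 0, -0.25, 0, 0, 0.6, 0, -0.25, 0, 0, 0.6, 0],
)

```text
clock: 6.5
eef_pos: [652.1, -106.5, 91.8]
tcp_rot: [3.141, 0.001, 2.083]
contact_force: [-0.6, 0.4, 3.1]
opening: 0.374
```

Emit:
move_arm(
  targets=[-0.25, 0, 0, 0.1, 0, -0.25, 0, 0, 0.2, 0, -0.25, 0, 0, 0.2, 0],
)

```text
clock: 6.8
eef_pos: [652.1, -106.5, 89.5]
tcp_rot: [3.141, 0.0, 2.083]
contact_force: [0.7, -0.3, 4.1]
opening: 0.374
```

Emit:
move_arm(
  targets=[-0.25, 0, 0, 0.1, 0, -0.25, 0, 0, 0.2, 0, -0.25, 0, 0, 0.2, 0],
)

```text
clock: 7.1
eef_pos: [652.1, -106.5, 87.6]
tcp_rot: [3.141, 0.0, 2.083]
contact_force: [-0.7, -0.1, 5.5]
opening: 0.375
```

```bash
python3 look.py g wrist scene
python3 - <<'E'
import cv2
im=cv2.imread("pics/g_wrist.png"); cv2.imwrite("pics/g_z.png",cv2.resize(im[160:360,190:370],None,fx=3,fy=3,interpolation=cv2.INTER_CUBIC))
im=cv2.imread("pics/g_scene.png"); cv2.imwrite("pics/g_s.png",cv2.resize(im[170:300,240:390],None,fx=4,fy=4,interpolation=cv2.INTER_CUBIC))
E
```

```text
7.2 [ 652.087 -106.506   87.674] [3.141 0.    2.083] 0.37552965388108 [0.132 0.377 5.347] [ 0.044 -0.143 -0.032]
```

View pics/g_z.png

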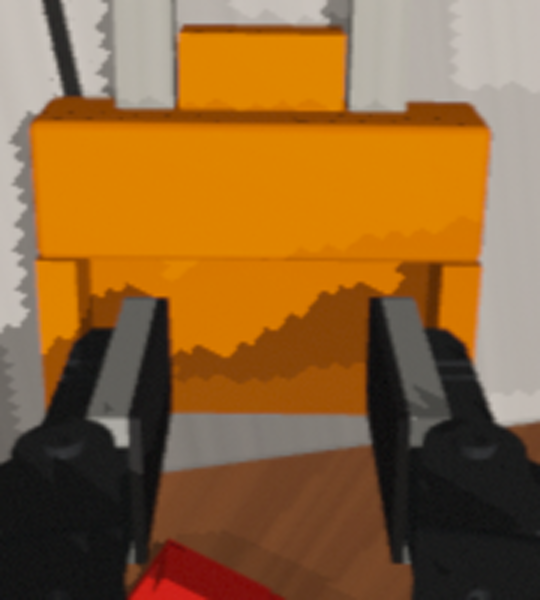

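View pics/g_s.png

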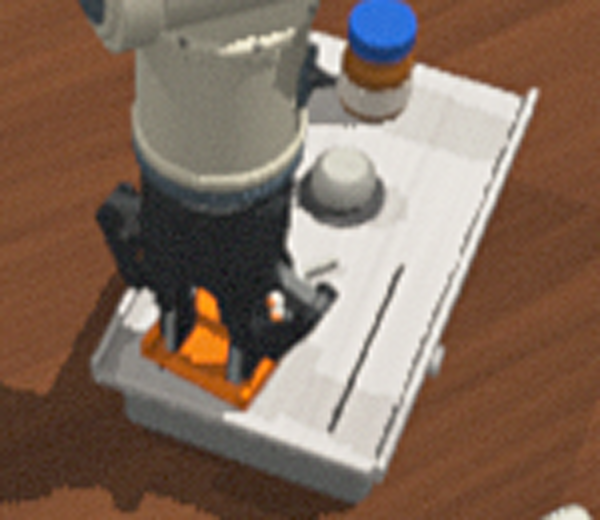

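The fingers look as if they may be sitting on the side cheeks. I'll lift, narrow the gripper and feel for the floor again.

Emit:
move_arm(
  targets=[-0.25, 0, 0, -0.5, 0, -0.25, 0, 0, -1, 0, -0.25, 0, 0, -1.6, 0, -0.6, 0, 0, -1.6, 0, -0.6, 0, 0, -1.6, 0, -0.6, 0, 0, -1.6, 0, -0.6, 0, 0, -1, 0, -0.6, 0, 0, -0.8, 0, -0.6, 0, 0, -0.6, 0, -0.6, 0, 0, -0.6, 0],
)

```text
clock: 8.2
eef_pos: [651.4, -106.4, 92.8]
tcp_rot: [-3.141, -0.001, 2.083]
contact_force: [0.0, 0.4, 0.1]
opening: 0.199
```

Emit:
move_arm(
  targets=[-0.6, 0, 0, 0.1, 0, -0.6, 0, 0, 0.2, 0, -0.6, 0, 0, 0.2, 0],
)

```text
clock: 8.5
eef_pos: [651.7, -106.5, 91.3]
tcp_rot: [-3.142, -0.0, 2.083]
contact_force: [0.3, -0.6, -0.1]
opening: 0.198
```

Emit:
move_arm(
  targets=[-0.6, 0, 0, 0.1, 0, -0.6, 0, 0, 0.2, 0, -0.6, 0, 0, 0.2, 0],
)

```text
clock: 8.8
eef_pos: [651.8, -106.5, 89.4]
tcp_rot: [3.142, 0.0, 2.083]
contact_force: [-0.3, -0.2, -1.3]
opening: 0.196
```

Emit:
move_arm(
  targets=[-0.6, 0, 0, 0.1, 0, -0.6, 0, 0, 0.2, 0, -0.6, 0, 0, 0.2, 0],
)

```text
clock: 9.1
eef_pos: [651.8, -106.5, 87.5]
tcp_rot: [3.141, 0.0, 2.083]
contact_force: [-0.4, 0.9, 4.1]
opening: 0.199
```

Emit:
move_arm(
  targets=[-0.6, 0, 0, 0.1, 0, -0.6, 0, 0, 0.2, 0, -0.6, 0, 0, 0.2, 0, -0.6, 0, 0, 0.2, 0],
)

```text
clock: 9.5
eef_pos: [651.8, -106.5, 85.5]
tcp_rot: [3.141, 0.0, 2.083]
contact_force: [-1.4, 0.7, 4.7]
opening: 0.202
```

```bash
python3 look.py i wrist
python3 - <<'E'
import cv2
im=cv2.imread("pics/i_wrist.png"); cv2.imwrite("pics/i_z.png",cv2.resize(im[160:360,190:370],None,fx=3,fy=3,interpolation=cv2.INTER_CUBIC))
E
```

```text
9.55 [ 651.811 -106.485   85.462] [3.141 0.    2.083] 0.19813983364667626 [-0.969  0.232  5.347] [ 0.027  0.176 -0.013]
```

View pics/i_z.png

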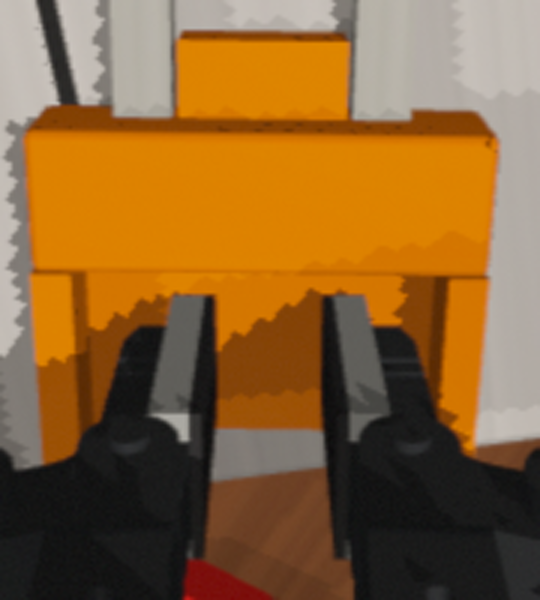

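Emit:
move_arm(
  targets=[-0.6, 0.3, 0.05, 0, 0, -0.6, 0.6, 0.1, 0, 0, -0.6, 0.9, 0.15, 0, 0, -0.6, 1.2, 0.2, 0, 0, -0.6, 1.5, 0.25, 0, 0, -0.6, 1.8, 0.3, 0, 0, -0.6, 2.1, 0.35, 0, 0, -0.6, 2.4, 0.4, 0, 0, -0.6, 2.4, 0.4, 0, 0],
)

```text
clock: 10.45
eef_pos: [643.3, -82.9, 85.4]
tcp_rot: [3.142, -0.001, 2.083]
contact_force: [1.2, -0.5, 5.3]
opening: 0.199
```

```bash
python3 look.py j wrist
```

```text
10.5 [643.183 -82.937  85.282] [-3.141 -0.001  2.083] 0.19890920883585286 [1.063 0.252 4.454] [-0.014 -0.163 -0.01 ]
```

View pics/j_wrist.png

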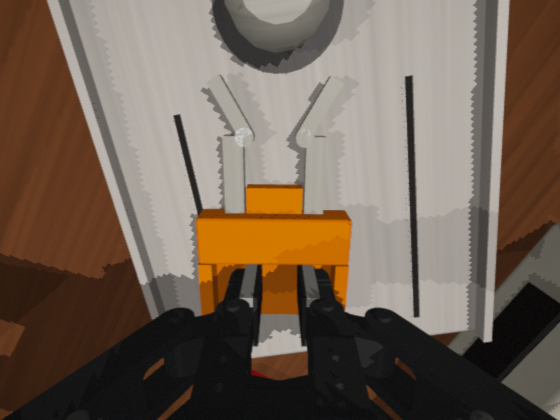

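```bash
cat > fit.py <<'E'
from h import *
import sys
from scipy.optimize import least_squares
# hand-picked px: front-left, front-right (x=-24), back-left, back-right (x=-46), tops z=16
def fit(f,pts,down,axis=(585.4,21.1)):
    C=np.array([(-24,34,16),(-24,-34,16),(-46,34,16),(-46,-34,16)]); q=np.array(pts,float)
    def P(p,C=C):
        c,s=np.cos(p[2]),np.sin(p[2]); return np.c_[p[0]+c*C[:,0]-s*C[:,1],p[1]+s*C[:,0]+c*C[:,1],85-down+C[:,2]]
    o=least_squares(lambda p:(pj(f,P(p))-q).ravel(),[600,-20,2.08]); x,y,a=o.x
    u=np.array([np.cos(a),np.sin(a)]);v=np.array([-u[1],u[0]]); d=np.array(axis)-[x,y]
    print("clip",o.x[:2].round(1),"yaw",np.degrees(a).round(2),"axis ahead",(d@u).round(1),"left",(d@v).round(1),"res",o.fun.round(1))
    return o.x
E
python3 - <<'E'
import cv2
im=cv2.imread("pics/j_wrist.png"); cv2.imwrite("pics/j_z.png",cv2.resize(im[0:280,180:380],None,fx=3,fy=2.1,interpolation=cv2.INTER_CUBIC))
E
```

```text
(no output)
```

View pics/j_z.png

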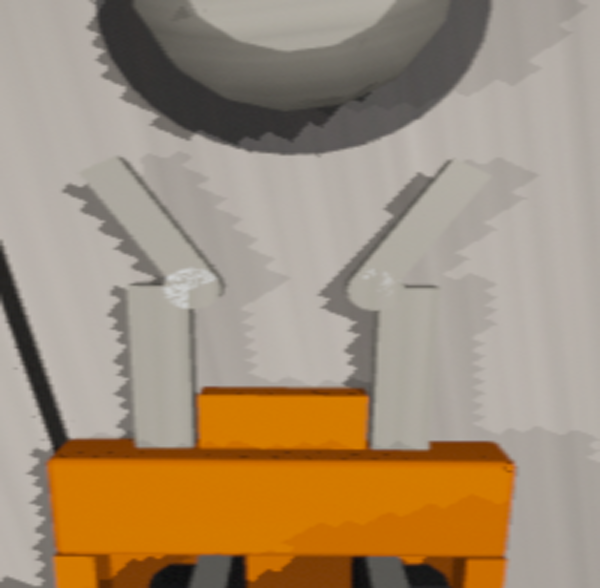

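Run:
```python
from fit import *
f=np.load("j_wrist.npz"); x=fit(f,[(197.3,219),(351,220),(197.7,264.3),(349,264.8)],3.4)
# throat circles: clip (10, +-13?) top z=8
for p in [(243.3,136.7),(305,137.1)]: print(bp(f,*p,85-3.4+8))
print("hole",bp(f,277.8,10,81.6))
a=2.083;u=np.array([np.cos(a),np.sin(a)]);v=np.array([-u[1],u[0]])
m=(bp(f,243.3,136.7,89.6)+bp(f,305,137.1,89.6))[:2]/2
print("throat->axis in tool: fwd,left",(np.array([585.4,21.1])-m)@u,(np.array([585.4,21.1])-m)@v)
t=np.array([643.2,-82.9]);print("tcp->axis",(np.array([585.4,21.1])-t)@u,(np.array([585.4,21.1])-t)@v,"tcp->clip",(x[:2]-t)@u,(x[:2]-t)@v)
```

```text
clip [613.8 -33.8] yaw 118.9 axis ahead 61.8 left -1.7 res [-2.3 -0.4  1.6 -0.3  0.9  0.3 -0.1  0.8]
[597.5218291  -31.39220257  89.6       ]
[620.35502956 -18.7771849   89.6       ]
hole [586.37178527  18.3642022   81.6       ]
throat->axis in tool: fwd,left 51.793823076281875 -2.1174234290393192
tcp->axis 118.98106680753807 -0.5879977382347756 tcp->clip 57.15510682803643 1.5663787440954546
```

Emit:
move_arm(
  targets=[-0.6, 0.3, 0.05, 0, 0, -0.6, 0.6, 0.1, 0, 0, -0.6, 0.9, 0.15, 0, 0, -0.6, 1.2, 0.2, 0, 0, -0.6, 1.5, 0.22, 0, 0, -0.6, 1.8, 0.22, 0, 0, -0.6, 2.1, 0.22, 0, 0, -0.6, 2.4, 0.22, 0, 0, -0.6, 2.4, 0.22, 0, 0],
)

```text
clock: 11.4
eef_pos: [633.4, -61.0, 85.4]
tcp_rot: [-3.142, -0.001, 2.083]
contact_force: [1.1, 0.0, 5.3]
opening: 0.2
```

```bash
python3 look.py k wrist;python3 - <<'E'
import cv2
im=cv2.imread("pics/k_wrist.png"); cv2.imwrite("pics/k_z.png",cv2.resize(im[0:280,180:380],None,fx=3,fy=2.1,interpolation=cv2.INTER_CUBIC))
E
```

```text
11.45 [633.337 -60.978  85.327] [-3.141 -0.001  2.083] 0.19928966192542216 [0.607 0.079 4.3  ] [ 0.076 -0.225  0.009]
```

View pics/k_z.png

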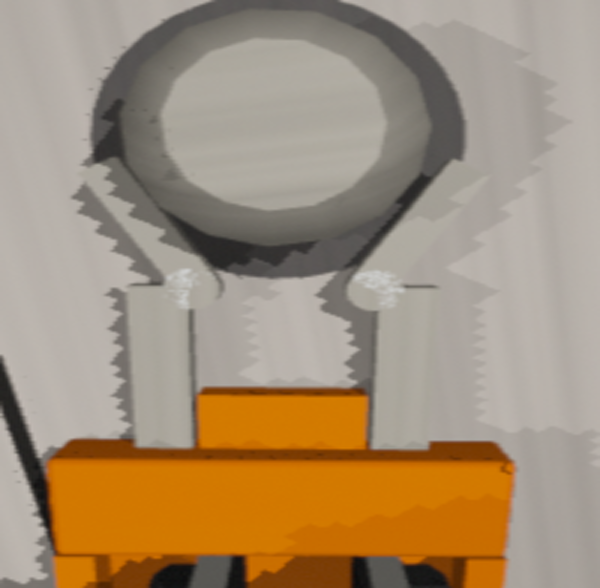

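Emit:
move_arm(
  targets=[-0.6, 0.1, 0, 0, 0, -0.6, 0.2, 0, 0, 0, -0.6, 0.3, 0, 0, 0, -0.6, 0.4, 0, 0, 0, -0.6, 0.4, 0, 0, 0],
)

```text
clock: 11.95
eef_pos: [631.7, -58.1, 85.4]
tcp_rot: [3.142, 0.0, 2.083]
contact_force: [2.4, -3.0, 4.2]
opening: 0.199
```

Emit:
move_arm(
  targets=[-0.6, 0.1, 0, 0, 0, -0.6, 0.1, 0, 0, 0, -0.6, 0.2, 0, 0, 0, -0.6, 0.2, 0, 0, 0],
)

```text
clock: 12.35
eef_pos: [631.0, -56.8, 85.5]
tcp_rot: [3.141, 0.001, 2.083]
contact_force: [3.2, -5.9, 5.3]
opening: 0.199
```

Emit:
move_arm(
  targets=[-0.6, 0.1, 0, 0, 0, -0.6, 0.1, 0, 0, 0, -0.6, 0.2, 0, 0, 0, -0.6, 0.2, 0, 0, 0],
)

```text
clock: 12.75
eef_pos: [630.9, -56.0, 85.8]
tcp_rot: [3.14, 0.003, 2.083]
contact_force: [5.3, -10.9, 3.5]
opening: 0.202
```

Emit:
move_arm(
  targets=[-0.6, 0, 0, 0.05, 0, -0.6, 0, 0, 0.1, 0, -0.6, 0, 0, 0.1, 0, -0.6, 0, 0, 0.1, 0],
)

```text
clock: 13.15
eef_pos: [630.9, -55.8, 85.1]
tcp_rot: [3.14, 0.003, 2.083]
contact_force: [3.6, -9.2, 7.1]
opening: 0.203
```

Emit:
move_arm(
  targets=[-0.6, 0, 0, 0.05, 0, -0.6, 0, 0, 0.1, 0, -0.6, 0, 0, 0.1, 0, -0.6, 0, 0, 0.1, 0],
)

```text
clock: 13.55
eef_pos: [630.1, -54.6, 83.6]
tcp_rot: [3.141, 0.0, 2.083]
contact_force: [3.7, -3.0, 6.4]
opening: 0.196
```

Emit:
move_arm(
  targets=[-0.6, 0, 0, 0.05, 0, -0.6, 0, 0, 0.1, 0, -0.6, 0, 0, 0.1, 0, -0.6, 0, 0, 0.1, 0],
)

```text
clock: 13.95
eef_pos: [630.0, -54.6, 82.6]
tcp_rot: [3.141, 0.0, 2.083]
contact_force: [1.7, -3.9, 6.2]
opening: 0.197
```

Emit:
move_arm(
  targets=[-0.6, 0, 0, -0.05, 0, -0.6, 0.1, 0, -0.05, 0, -0.6, 0.2, 0, -0.05, 0, -0.6, 0.3, 0, -0.05, 0, -0.6, 0.3, 0, -0.05, 0],
)

```text
clock: 14.45
eef_pos: [628.5, -51.9, 83.1]
tcp_rot: [3.141, 0.0, 2.083]
contact_force: [2.3, -3.0, 5.8]
opening: 0.202
```

Emit:
move_arm(
  targets=[-0.6, 0.1, 0, 0, 0, -0.6, 0.2, 0, 0, 0, -0.6, 0.3, 0, 0, 0, -0.6, 0.3, 0, 0, 0],
)

```text
clock: 14.85
eef_pos: [626.9, -49.3, 83.1]
tcp_rot: [3.141, 0.0, 2.083]
contact_force: [2.1, -2.4, 5.8]
opening: 0.198
```

Emit:
move_arm(
  targets=[-0.6, 0.1, 0, 0, 0, -0.6, 0.2, 0, 0, 0, -0.6, 0.3, 0, 0, 0, -0.6, 0.4, 0, 0, 0, -0.6, 0.4, 0, 0, 0],
)

```text
clock: 15.35
eef_pos: [624.9, -45.8, 83.1]
tcp_rot: [3.141, 0.0, 2.083]
contact_force: [2.5, -3.5, 4.8]
opening: 0.201
```

```bash
python3 look.py l wrist
```

```text
15.4 [624.956 -45.803  83.057] [3.141 0.    2.083] 0.20042131927214996 [ 2.463 -2.804  5.259] [-0.533 -0.36   0.035]
```

View pics/l_wrist.png

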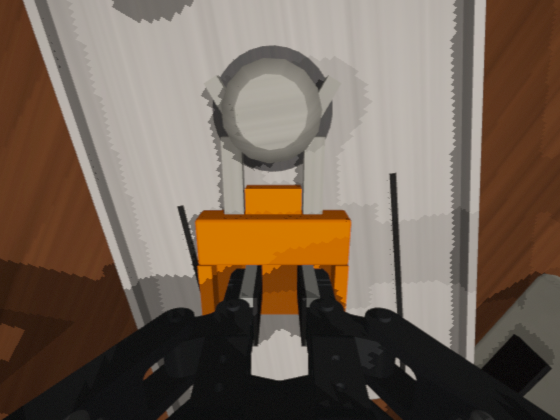

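Emit:
move_arm(
  targets=[-0.6, 0.1, 0, 0, 0, -0.6, 0.2, 0, 0, 0, -0.6, 0.3, 0, 0, 0, -0.6, 0.4, 0, 0, 0, -0.6, 0.4, 0, 0, 0],
)

```text
clock: 15.9
eef_pos: [624.6, -44.5, 83.4]
tcp_rot: [3.14, 0.005, 2.084]
contact_force: [6.7, -14.6, 2.9]
opening: 0.199
```

Emit:
move_arm(
  targets=[-0.6, 0.1, 0, 0, 0, -0.6, 0.2, 0, 0, 0, -0.6, 0.3, 0, 0, 0, -0.6, 0.4, 0, 0, 0, -0.6, 0.4, 0, 0, 0],
)

```text
clock: 16.4
eef_pos: [624.7, -42.7, 84.2]
tcp_rot: [3.137, 0.009, 2.084]
contact_force: [11.6, -22.9, 2.0]
opening: 0.201
```

Emit:
move_arm(
  targets=[-0.6, 0, 0, 0.1, 0, -0.6, 0.1, 0, 0.1, 0, -0.6, 0.2, 0, 0.1, 0, -0.6, 0.3, 0, 0.1, 0, -0.6, 0.3, 0, 0.1, 0],
)

```text
clock: 16.9
eef_pos: [621.7, -38.0, 83.0]
tcp_rot: [3.139, 0.004, 2.083]
contact_force: [6.8, -11.5, 6.4]
opening: 0.201
```

```bash
python3 look.py m wrist
```

```text
16.95 [621.659 -37.915  82.949] [3.139 0.004 2.083] 0.20048218165558446 [  5.988 -11.28    5.552] [-1.778 -0.967  0.158]
```

View pics/m_wrist.png

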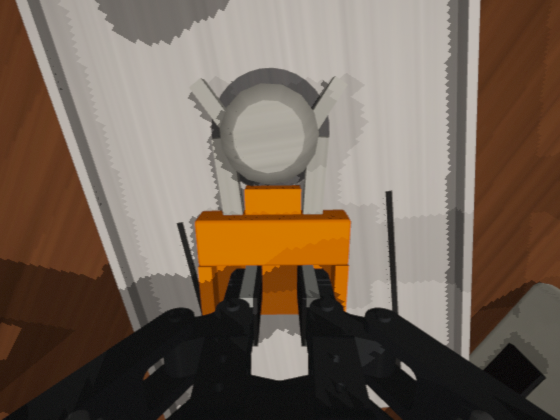

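Emit:
move_arm(
  targets=[-0.6, 0.1, 0, 0, 0, -0.6, 0.2, 0, 0, 0, -0.6, 0.3, 0, 0, 0, -0.6, 0.4, 0, 0, 0, -0.6, 0.4, 0, 0, 0],
)

```text
clock: 17.45
eef_pos: [618.5, -33.4, 82.5]
tcp_rot: [3.14, 0.002, 2.083]
contact_force: [4.1, -6.5, 6.5]
opening: 0.2
```

Emit:
move_arm(
  targets=[-0.6, 0.1, 0, 0, 0, -0.6, 0.2, 0, 0, 0, -0.6, 0.3, 0, 0, 0, -0.6, 0.4, 0, 0, 0, -0.6, 0.4, 0, 0, 0],
)

```text
clock: 17.95
eef_pos: [615.8, -29.3, 82.2]
tcp_rot: [3.141, 0.0, 2.083]
contact_force: [2.8, -3.4, 6.5]
opening: 0.196
```

Emit:
move_arm(
  targets=[-0.6, 0.1, 0, 0, 0, -0.6, 0.2, 0, 0, 0, -0.6, 0.3, 0, 0, 0, -0.6, 0.4, 0, 0, 0, -0.6, 0.4, 0, 0, 0],
)

```text
clock: 18.45
eef_pos: [614.9, -27.7, 82.3]
tcp_rot: [3.14, 0.004, 2.084]
contact_force: [7.0, -14.2, 3.3]
opening: 0.197
```

```bash
python3 look.py n wrist
```

```text
18.5 [614.927 -27.692  82.254] [3.14  0.004 2.084] 0.197915835687291 [  5.726 -14.991   2.546] [-2.292 -0.957  0.108]
```

View pics/n_wrist.png

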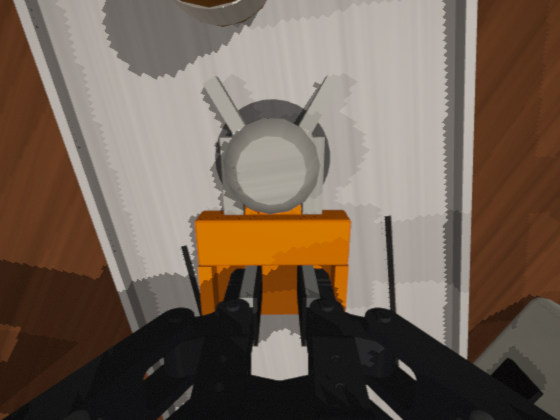

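Emit:
move_arm(
  targets=[-0.6, 0.1, 0, 0, 0, -0.6, 0.2, 0, 0, 0, -0.6, 0.2, 0, 0, 0],
)

```text
clock: 18.8
eef_pos: [615.0, -27.4, 82.5]
tcp_rot: [3.14, 0.007, 2.084]
contact_force: [9.3, -22.2, -0.2]
opening: 0.195
```

Emit:
move_arm(
  targets=[-0.6, -0.2, 0, 0, 0, -0.6, -0.5, 0, 0, 0, -0.6, -0.5, 0, -0.3, 0, -0.6, -0.6, 0, -0.8, 0, -0.6, -0.8, 0, -1.5, 0, -0.6, -1, 0, -2.5, 0, -0.6, -2, 0, -5, 0, -0.6, -4, 0, -8, 0, -0.6, -6, 0, -12, 0, -0.6, -6, 0, -12, 0],
)

```text
clock: 19.8
eef_pos: [646.0, -78.5, 208.5]
tcp_rot: [3.134, 0.006, 2.081]
contact_force: [0.6, -0.7, -0.3]
opening: 0.202
```

```bash
python3 look.py o wrist top scene;python3 - <<'E'
import cv2
im=cv2.imread("pics/o_scene.png"); cv2.imwrite("pics/o_s.png",cv2.resize(im[140:300,240:400],None,fx=4,fy=3.7,interpolation=cv2.INTER_CUBIC))
E
```

```text
19.95 [641.365 -76.232 201.916] [-3.141 -0.     2.082] 0.20120070187813185 [-0.154  0.464 -0.066] [-0.034  0.045 -0.04 ]
```

View pics/o_wrist.png

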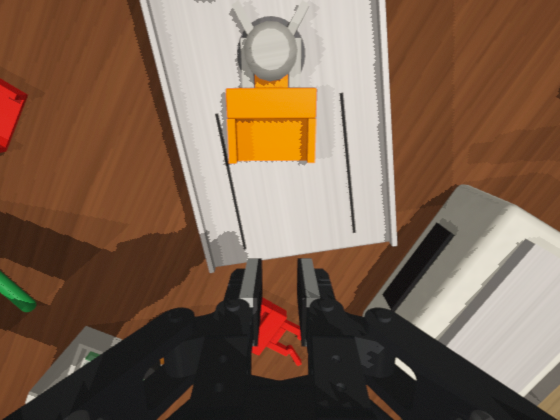

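View pics/o_s.png

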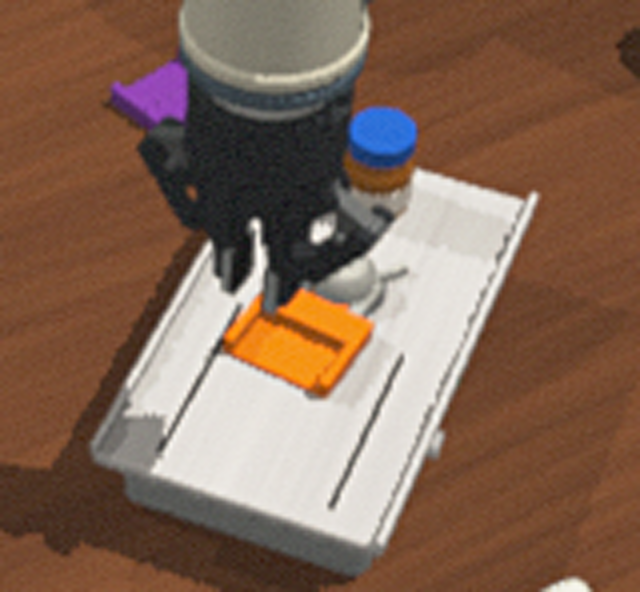

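Run:
```python
from fit import *
f=np.load("o_wrist.npz"); im=f["img"]
hsv=cv2.cvtColor(im,cv2.COLOR_BGR2HSV); m=cv2.inRange(hsv,(8,180,120),(24,255,255)); m[:70]=0;m[180:]=0
for y in (92,100,112,125): x=np.nonzero(m[y])[0]; print(y,x.min(),x.max())
cv2.imwrite("pics/o_z.png",cv2.resize(im[0:180,200:340],None,fx=3.3,fy=3.3,interpolation=cv2.INTER_CUBIC))
for d in (4.5,): fit(f,[(226.5,90),(316.5,89.5),(227,118.5),(316,118.5)],d)
```

```text
92 226 315
100 226 315
112 227 315
125 227 315
clip [585.8  19.9] yaw 119.32 axis ahead 1.2 left -0.3 res [-1.2 -1.2  0.9 -0.9 -0.1  1.2  0.4  1. ]
```

View pics/o_z.png

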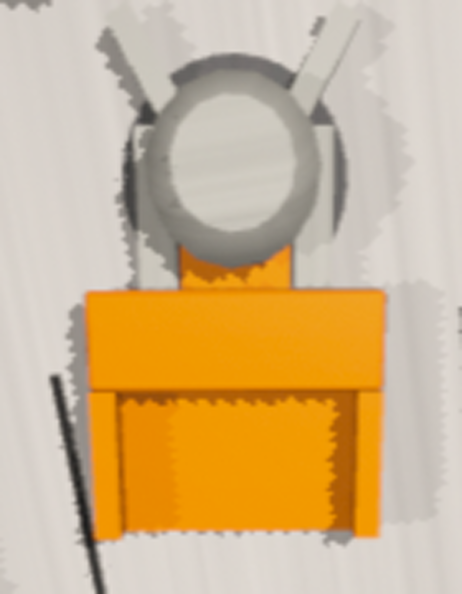

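View pics/o_top.png

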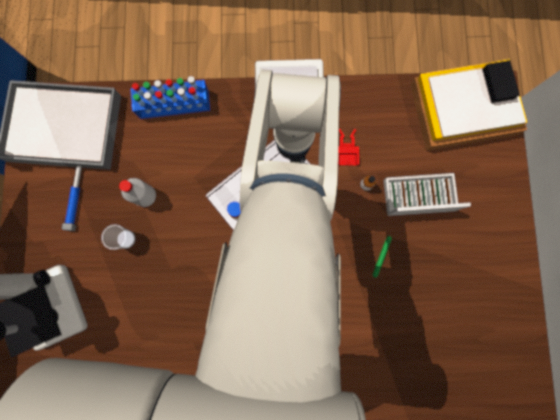

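Run:
```python
from fit import *
f=np.load("o_wrist.npz")
for z in (104,107): print("axis from o",bp(f,270.6,49.4,z))
# head outer circle zoom x147..320, y68..268
print("head outer",bp(f,200+233.5/3.3,168/3.3,100))
g=np.load("n_wrist.npz"); im=g["img"]
cv2.imwrite("pics/n_z.png",cv2.resize(im[70:280,180:360],None,fx=3,fy=2.8,interpolation=cv2.INTER_CUBIC))
```

```text
axis from o [585.02020828  20.83022402 104.        ]
axis from o [585.27950671  20.47457482 107.        ]
head outer [585.23312922  20.51608673 100.        ]
```

View pics/n_z.png

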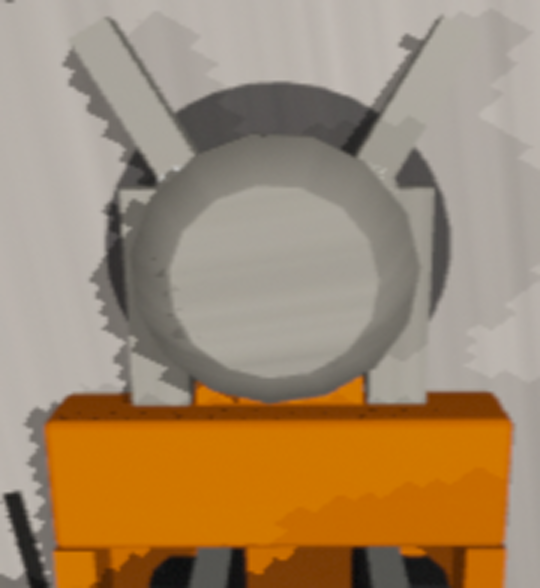

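Run:
```python
from fit import *
g=np.load("n_wrist.npz")
q=lambda x,y:(180+x/3,70+y/2.8)
ax=bp(g,*q(274,281),106.5)[:2]; print("axis n",ax)
fit(g,[q(47,421),q(511,423),q(52,547),q(507,547)],4.5,ax)
f=np.load("o_wrist.npz"); p=lambda x,y:(200+x/3.3,y/3.3)
ax=bp(f,*p(233,163),106.5)[:2]; print("axis o",ax)
fit(f,[p(86,292),p(384,291),p(90,390),p(382,390)],4.5,ax)
```

```text
axis n [585.02635554  20.68869991]
clip [585.   21.5] yaw 119.18 axis ahead -0.8 left 0.4 res [-2.7 -0.6  2.7 -0.9 -0.4  0.9  0.4  1.2]
axis o [585.23810979  20.53917206]
clip [585.4  20.4] yaw 119.31 axis ahead 0.2 left 0.0 res [-0.9 -0.6  0.9 -0.4 -0.5  0.7  0.5  0.5]
```

Run:
```python
from rig import r
s=r.sense(); print(s["clock"],s["eef_pos"],s["contact_force"],s["qvel"].round(3))
print(r.sign_off())
```

```text
19.95 [641.36498717 -76.23243485 201.91635411] [-0.15446668  0.46395733 -0.065778  ] [ 0.01   0.018  0.024 -0.    -0.003 -0.   ]
the job is handed in; nothing more can be done
None
```

I pressed the platform down through the clip's tray and pushed the clip onto the spindle. It snapped home, and I released it and handed the job in at about 20 s.

- **Finding the height:** at about 3 mm down the spindle head blocked the clip 32–33 mm from the axis. I kept a light push of about 12 N and lowered further. At about 4–5 mm down the clip slipped into the groove.
- **Snapping home:** the push peaked at about 26 N (limit 60 N), then eased as the throat passed the shaft. The clip then stopped solidly, and a final push of about 24 N moved it no further.

**Last checks:**
- **Seat:** after release, the final wrist picture puts the clip's seat about 0.2 mm from the spindle axis. My rougher first pick of the same picture gave 1.2 mm; measuring the axis in that picture gave the lower figure.
- **Jaws:** they look closed around the shaft.
- **Gripper:** it was about 100 mm clear of the clip, with wrist force near zero.
- **Other things:** they looked unmoved in the last pictures, but I did not measure them.
- **Platform:** I did not measure its final height separately. I took it as held down because the clip sits under the spindle head.

**One slip:** my first press had the fingers too far apart. They apparently rested on the tops of the tray's side cheeks instead of its floor, at about 5 N. I lifted, narrowed them and pressed again on the floor.

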